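# Carving tools back to their colour-marked sockets

## Robot

A 6-joint arm with a two-finger parallel gripper is mounted at the origin on the work surface. World frame = base frame: x ahead of the robot, y to its left, z up, the work surface at z = 0. Lengths are in mm, angles in degrees, forces in N, time in s.
With the tool pointing down it reaches from about 325 to 775 mm from the base axis. Payload 5.5 kg.
Tool frame: the origin (TCP) lies between the finger pads; the fingertips stand 22 mm ahead of it and the grasp point (between the pads) lies 3 mm ahead of it; z points along the fingers, y is the direction in which the jaws open and shut (so a half turn about z gives the same grasp; the last joint's range is limited). The gripper opens to 88 mm and grips with 3 to 60 N. Pads are 20 mm wide; open, the fingers measure 115 mm over their backs; the gripper's body (75 mm by 178 mm) begins 61 mm behind the grasp point.
Start: joints at [67.397, 5.22, 70.514, -0, 104.267, -3.249], TCP at [198.852, 566.105, 244.631] pointing down, gripper open.
Joint ranges: [-164.24, 164.24], [-49.07, 125.15], [9.68, 141.18], [-86.29, 266.29], [3.28, 154.24], [-151.56, 151.56]. Speed limits (degrees/s): [147.25, 147.25, 172.46, 180, 180, 180].

## Interface

Orientations are given as [roll, pitch, yaw] about the fixed x, y, z axes, in that order (R = Rz(yaw) Ry(pitch) Rx(roll)).
In Python, from rig import bot gives the robot as it stands.
- The arm moves only by the tool apply_moves, never from a script. Its argument "steps" is a list that holds one entry, the list of rows, each a list of 7 numbers: the finger opening in cm, from 0 to 8.78, then the shift along the tool's x, y, z in cm, then the turn, a rotation vector about the tool's x, y, z in rad. A call has 1 to 10 rows; each row is the pose to reach, as a shift and turn from the pose commanded when the call began, along the tool's axes at that moment; what a row does not reach only later rows make up. A row lasts 1/8 s, in which the tool goes at most 62.5 mm and 10.7 degrees, less where a joint would pass 70% of its speed; a pose out of reach is approached as far as the arm can. A call with a gripper value outside its range is refused whole. The fingers move at their own pace and stop on an object; the grip force is fixed at half the most. Time passes only in rows, so rows that repeat a pose let the fingers close. It gives the time, the measured TCP pose, the force and the opening at its end, in the units of the state.
- bot.sense(): the state, without advancing time (a new reading comes with each control period).
- bot.capture(name): name is "scene" or "side" or "wrist"; returns a dict with "frame" (400x640x3 uint8, red, green, blue), "intrinsics" (3x3 intrinsics, pixels), "pose" (4x4, takes a point from camera to world coordinates). Camera axes: x right, y up, looking along -z (the intrinsics and any distortion apply to the point x, -y, -z); pixel columns grow to the right and rows downward; lengths in mm; the calibration is good to about 2 mm. The wrist camera is an equidistant fisheye: a pixel r from the principal point sees the ray r / f radians off the axis. A picture is of the moment at which its call begins. There is no depth.
- bot.sign_off(): hands the job in, once; it reports no verdict.
Trained networks look in a picture, given as the dict that the camera call returned (one of the last four; its "shot" number tells which), for a name from the list of things; names that differ only in an ending like _2 or _b are one class to them, and where a whole thing is asked for, a point or a joint stands for the part that bears it (a point fixed in the world has none). Each returns a list of dicts, best first, with "p" (0 to 1); they miss things now and then, are a little off and sometimes report something else, mostly with a low value. They report only what shows in the picture. A call takes as long as a camera call.
- bot.spot_in(picture, thing): "box" ([centre column, centre row, width, height] in pixels, round what is visible of it).
- bot.pinpoint(picture, thing): "uv" ([column, row] in pixels: a listed point, or the origin of a listed thing).
The state is a dict: "time": time; "qpos": joint angles; "joint_velocities": joint speeds; "joint_efforts": joint torques, N m; "ee_pos": TCP position; "eef_rot": TCP orientation; "force": force on the tool from outside, world axes, zero at the start; "ft_torque": the same for the moment, N m; "opening": finger opening in mm.
Only numpy, scipy, OpenCV 4.12 (cv2) and the standard library are available. Lean on these libraries where they do the work, as an engineer would, in place of code of your own. Each camera call takes 0.05 s, during which the arm holds its last target.

## Task

The carving class is over: move the four colour-ended carving tools from the dark bench stand to the storage tray, each blade down and fully home in the socket whose top is painted its own colour. Lower them in rather than dropping them, for the edges are honed; leave the plain dark awl standing in the bench stand and do not push the wax jar between the two racks out of its place.

Things in the scene. Friction and masses are not known exactly. Their poses are not given: they have to be found in the camera images.
- tool_red: Carving straight chisel, 75 g, pale round handle with red end and band; stands upright, blade down, in the stand. Origin: on its axis, at the flat underside of the handle; z up. Blade 10 mm across, down to 50 mm below. Above the origin: 37 mm wide skirt to 7 mm, 27 mm neck at 17 mm, straight 32 mm barrel from 29 to 58 mm (take it there), domed end to 73.5 mm.
- tool_blue: Carving V-tool, 75 g, pale round handle with blue end and band; stands upright, blade down, in the stand. Origin: on its axis, at the flat underside of the handle; z up. Blade 10 mm across, down to 50 mm below. Above the origin: 37 mm wide skirt to 7 mm, 27 mm neck at 17 mm, straight 32 mm barrel from 29 to 58 mm (take it there), domed end to 73.5 mm.
- tool_yellow: Carving gouge, 75 g, pale round handle with yellow end and band; stands upright, blade down, in the stand. Origin: on its axis, at the flat underside of the handle; z up. Blade 10 mm across, down to 50 mm below. Above the origin: 37 mm wide skirt to 7 mm, 27 mm neck at 17 mm, straight 32 mm barrel from 29 to 58 mm (take it there), domed end to 73.5 mm.
- tool_green: Carving skew chisel, 75 g, pale round handle with green end and band; stands upright, blade down, in the stand. Origin: on its axis, at the flat underside of the handle; z up. Blade 10 mm across, down to 50 mm below. Above the origin: 37 mm wide skirt to 7 mm, 27 mm neck at 17 mm, straight 32 mm barrel from 29 to 58 mm (take it there), domed end to 73.5 mm.
- socket_red: Fixed pale wooden block, 54 mm square, 66 mm high, top painted red, with an upright hole 27 mm across, 60 mm deep. Four stand in a row at 56 mm pitch, in any order, in a plywood tray 80 x 240 mm. Origin: centre of the hole's mouth, level with the block's top, 74 mm above the bench; z up, x across the row, y along it.
- socket_blue: Fixed pale wooden block, 54 mm square, 66 mm high, top painted blue, with an upright hole 27 mm across, 60 mm deep. Four stand in a row at 56 mm pitch, in any order, in a plywood tray 80 x 240 mm. Origin: centre of the hole's mouth, level with the block's top, 74 mm above the bench; z up, x across the row, y along it.
- socket_yellow: Fixed pale wooden block, 54 mm square, 66 mm high, top painted yellow, with an upright hole 27 mm across, 60 mm deep. Four stand in a row at 56 mm pitch, in any order, in a plywood tray 80 x 240 mm. Origin: centre of the hole's mouth, level with the block's top, 74 mm above the bench; z up, x across the row, y along it.
- socket_green: Fixed pale wooden block, 54 mm square, 66 mm high, top painted green, with an upright hole 27 mm across, 60 mm deep. Four stand in a row at 56 mm pitch, in any order, in a plywood tray 80 x 240 mm. Origin: centre of the hole's mouth, level with the block's top, 74 mm above the bench; z up, x across the row, y along it.
- awl: Awl: same handle as the tools but all dark, no colour; 50 mm spike; origin as theirs. It stands among them, in any order, in the bench stand: a fixed dark wooden block 290 mm long, 56 mm wide (foot 84 mm), 74 mm high, with five holes like the sockets' at 54 mm pitch. Stand and tray are side by side, either on the left, rows within 20 degrees of world y.
- wax_jar: Small amber jar of wax with a brass cap, 36 mm across, 48 mm high, loose on the bench in the gap between stand and tray. Origin: centre of its underside, z up.

How it is judged (in metres and radians):
At the end, for the whole second after the job is handed in: Each tool stands upright (7 degrees) and at rest in the socket of its colour, axis within 12 mm of the hole's centre, skirt down on the block (4 mm); the awl is upright and within 12 mm, the wax jar upright and within 20 mm, of where it stood; all released (horizontal distance between tool_red and socket_red below 0.012 m and z of tool_red in the frame of socket_red between -0.004 and 0.004 m and angle between each of tool_red, tool_blue, tool_yellow, tool_green, awl, wax_jar's own z axis and vertical below 0.12 rad and linear speed of each of tool_red, tool_blue, tool_yellow, tool_green below 0.02 m/s and angular speed of each of tool_red, tool_blue, tool_yellow, tool_green below 0.2 rad/s and horizontal distance between tool_blue and socket_blue below 0.012 m and z of tool_blue in the frame of socket_blue between -0.004 and 0.004 m and horizontal distance between tool_yellow and socket_yellow below 0.012 m and z of tool_yellow in the frame of socket_yellow between -0.004 and 0.004 m and horizontal distance between tool_green and socket_green below 0.012 m and z of tool_green in the frame of socket_green between -0.004 and 0.004 m and distance of awl from where it was at the start of the episode below 0.012 m and distance of wax_jar from where it was at the start of the episode below 0.02 m); the robot touches nothing.
It fails at once if A carving tool is dropped: it falls, out of the gripper, at more than 0.7 m/s ((linear speed of tool_red above 0.7 m/s and contact force between the fingers and tool_red below 0.05 N) or (linear speed of tool_blue above 0.7 m/s and contact force between the fingers and tool_blue below 0.05 N) or (linear speed of tool_yellow above 0.7 m/s and contact force between the fingers and tool_yellow below 0.05 N) or (linear speed of tool_green above 0.7 m/s and contact force between the fingers and tool_green below 0.05 N)).
It fails at once if The awl is taken from its hole (moved more than 30 mm) (distance of awl from where it was at the start of the episode above 0.03 m).
It fails at once if The wax jar is knocked over or pushed more than 30 mm (distance of wax_jar from where it was at the start of the episode above 0.03 m or angle between wax_jar's own z axis and vertical above 0.3 rad).
It also fails if it takes over 96 s, if anything falls off the work surface, if the arm or the gripper's body presses on something with over 40 N, if the wrist force passes 120 N, or if a joint passes its speed limit or range.

## Working session

There is one attempt and no reset: what is moved stays moved. The work goes in short steps, Python scripts to look and compute and a tool call to move; the robot and the scene stay as the last step left them, time stands still between calls to the robot, and variables do not carry over. Pictures are saved under pics/ and viewed, and the job is handed in when it is done.

Besides the shell and the picture viewer there is one more tool, called after "Call:" as a command line: name --argument value ..., lists and objects as JSON in quotes. apply_moves: Moves the arm, as the interface text tells. Its arguments: {"type":"object","properties":{"steps":{"type":"array","items":{"type":"array","items":{"type":"array","items":{"type":"number"}}}}},"required":["steps"]}

```bash
mkdir -p pics; ls; python3 - <<'E'
from rig import bot
import cv2
s=bot.sense(); print({k:s[k] for k in('time','ee_pos','eef_rot','opening','force')})
for n in('scene','side','wrist'):
    c=bot.capture(n); cv2.imwrite(f'pics/{n}0.png',c['frame'][:,:,::-1]); print(n,c['intrinsics'],c['pose'])
    for k in c:
        if k not in('frame','intrinsics','pose'): print(k,c[k])
E
```

```text
pics
{'time': 0.0, 'ee_pos': array([198.76400766, 565.86679228, 243.49436065]), 'eef_rot': array([-1.79888982e+02, -5.95818904e-03,  1.60644694e+02]), 'opening': 88.01552812818987, 'force': array([-0.38462203, -0.61877643, -0.9049555 ])}
scene [[503.55088551   0.         322.86535693]
 [  0.         503.55088551 201.08811292]
 [  0.           0.           1.        ]] [[ 6.01986780e-01 -4.60091347e-01  6.52631496e-01  1.22939382e+03]
 [ 7.98494801e-01  3.42515125e-01 -4.95065088e-01 -5.26665752e+02]
 [ 4.23900430e-03  8.19145495e-01  5.73570126e-01  6.89998083e+02]
 [ 0.00000000e+00  0.00000000e+00  0.00000000e+00  1.00000000e+00]]
shot 1
side [[498.15235823   0.         320.78516592]
 [  0.         498.15235823 206.75689861]
 [  0.           0.           1.        ]] [[ 9.14732692e-01  2.47716490e-01 -3.19218801e-01  1.52760503e+02]
 [-4.03672323e-01  5.25678955e-01 -7.48805911e-01 -9.24899556e+02]
 [-1.76849667e-02  8.13817041e-01  5.80852016e-01  7.93173330e+02]
 [ 0.00000000e+00  0.00000000e+00  0.00000000e+00  1.00000000e+00]]
shot 2
wrist [[309.70691629   0.         317.54781257]
 [  0.         309.70691629 197.60845684]
 [  0.           0.           1.        ]] [[ 3.31118716e-01 -9.00736180e-01 -2.81131163e-01  1.21640354e+02]
 [ 9.43588231e-01  3.15675673e-01  9.99505851e-02  5.92682695e+02]
 [-1.28283914e-03 -2.98367566e-01  9.54450182e-01  3.83819606e+02]
 [ 0.00000000e+00  0.00000000e+00  0.00000000e+00  1.00000000e+00]]
shot 3
```

View pics/scene0.png

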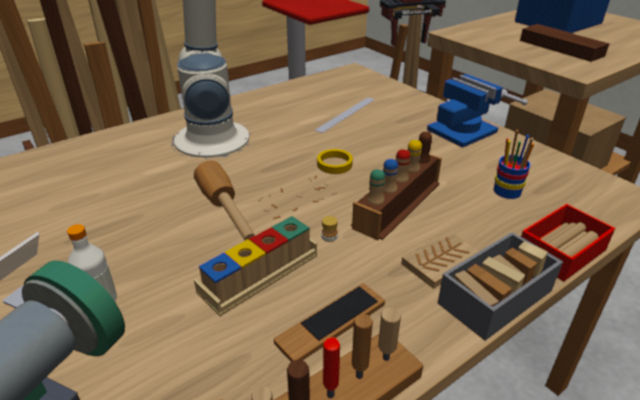

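View pics/side0.png

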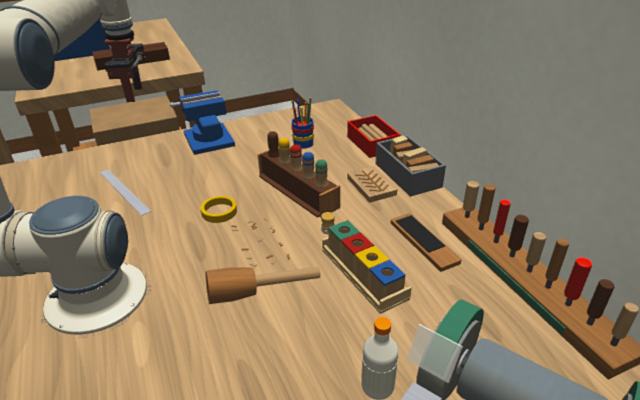

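View pics/wrist0.png

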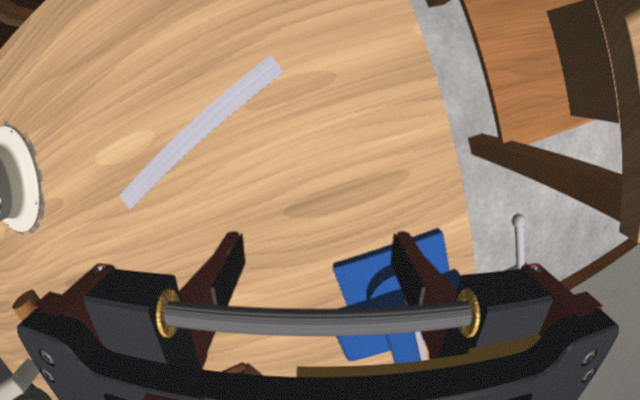

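```bash
cat > h.py <<'E'
import numpy as np
from rig import bot
def proj(c,P):
    K=c['intrinsics'];T=c['pose'];q=T[:3,:3].T@(np.asarray(P,float)-T[:3,3]);q=np.array([q[0],-q[1],-q[2]])
    return (K@q)[:2]/q[2]
def ray(c,uv):
    K=c['intrinsics'];T=c['pose'];d=np.linalg.inv(K)@np.array([uv[0],uv[1],1.]);d=np.array([d[0],-d[1],-d[2]])
    d=T[:3,:3]@d;return T[:3,3],d/np.linalg.norm(d)
def onz(c,uv,z):
    o,d=ray(c,uv);return o+d*(z-o[2])/d[2]
def tri(c1,u1,c2,u2):
    o1,d1=ray(c1,u1);o2,d2=ray(c2,u2)
    t=np.linalg.lstsq(np.stack([d1,-d2],1),o2-o1,rcond=None)[0]
    a=o1+t[0]*d1;b=o2+t[1]*d2;return (a+b)/2,np.linalg.norm(a-b)
E
python3 - <<'E'
from h import *
a=bot.capture('scene');b=bot.capture('side')
for n in ['tool_'+x for x in('red','blue','yellow','green')]+['awl','wax_jar']+['socket_'+x for x in('red','blue','yellow','green')]:
    z=0 if n=='wax_jar' else 74
    r=[]
    for c in(a,b):
        l=bot.pinpoint(c,n)
        r.append(l[0]['uv'] if l else None)
        print(n,[(np.round(k['uv'],1).tolist(),round(k['p'],2)) for k in l[:2]], np.round(onz(c,l[0]['uv'],z),1) if l else '')
    if r[0] is not None and r[1] is not None:
        p,e=tri(a,r[0],b,r[1]);print('   tri',np.round(p,1),round(e,1))
E
```

```text
tool_red [([397.4, 177.0], 0.93), ([245.4, 253.3], 0.68)] [553.6 200.   74. ]
tool_red [([293.7, 166.4], 0.77)] [557.9 213.2  74. ]
   tri [554.5 200.4  78. ] 6.9
tool_blue [([384.5, 186.1], 0.89)] [564.  150.3  74. ]
tool_blue [([309.5, 175.0], 0.54), ([274.2, 154.8], 0.21)] [580.4 152.   74. ]
   tri [575.  138.9  83.5] 1.3
tool_yellow [([406.7, 167.3], 0.86), ([400.0, 178.8], 0.39)] [535.6 247.6  74. ]
tool_yellow [([280.7, 161.8], 0.73)] [533.6 253.   74. ]
   tri [533.4 250.8  73.5] 3.2
tool_green [([376.1, 198.8], 0.94), ([423.2, 161.9], 0.67)] [589.9 101.9  74. ]
tool_green [([320.3, 181.0], 0.8)] [594.8 111.5  74. ]
   tri [591.6 101.5  77.9] 5.0
awl [([424.8, 160.5], 0.69)] [539.  305.3  74. ]
awl [([274.5, 153.8], 0.85)] [533.1 304.4  74. ]
   tri [534.9 310.3  70.5] 0.2
wax_jar [([329.7, 234.6], 0.7)] [555.    4.1   0. ]
wax_jar [([326.9, 228.2], 0.61), ([285.4, 160.2], 0.35)] [564.5   3.6   0. ]
   tri [561.6  -1.7   5.8] 2.1
socket_red [([265.2, 237.1], 0.57)] [ 558.8 -157.5   74. ]
socket_red [([357.7, 242.9], 0.72), ([306.2, 173.4], 0.29)] [ 566.7 -161.4   74. ]
   tri [ 564.9 -162.2   77.7] 4.4
socket_blue [([218.8, 266.5], 0.82)] [ 580.4 -268.3   74. ]
socket_blue [([385.2, 270.7], 0.56)] [ 577.1 -266.9   74. ]
   tri [ 577.9 -266.7   72.4] 1.9
socket_yellow [([243.1, 250.7], 0.67), ([407.8, 164.9], 0.51)] [ 568.5 -211.7   74. ]
socket_yellow [([372.1, 253.9], 0.7)] [ 577.9 -208.1   74. ]
   tri [ 574.5 -214.4   79.8] 0.6
socket_green [([290.5, 225.6], 0.79)] [558. -98.  74.]
socket_green [([345.3, 229.2], 0.73), ([370.1, 252.4], 0.48)] [ 563.4 -104.7   74. ]
   tri [ 562.8 -102.8   76. ] 5.7
```

```bash
cat >> h.py <<'E'
from scipy.spatial.transform import Rotation as R
def rotm(rpy): return R.from_euler('xyz',rpy,degrees=True)
def go(p,yaw,cur=None,curr=None):
    """shift (cm) and rotvec from current pose to a straight-down pose"""
    s=bot.sense(); cur=s['ee_pos'] if cur is None else np.array(cur,float)
    r0=rotm(s['eef_rot'] if curr is None else curr)
    d=r0.inv().apply(np.array(p)-cur)/10
    rv=(r0.inv()*rotm([180,0,yaw])).as_rotvec()
    return np.round(d,2).tolist(),np.round(rv,3).tolist()
E
python3 - <<'E'
from h import *
# row fits
S={'green':(101.5,591),'x':0}
st=np.array([[591,102],[573,146],[555,203],[534,250],[536,306.]])
tr=np.array([[578,-267],[572,-211],[563,-160],[561,-102.]])
for P,pi in((st,54),(tr,56)):
    k=np.arange(len(P))*pi; k=k-k.mean()
    d=(k[:,None]*(P-P.mean(0))).sum(0); a=np.degrees(np.arctan2(-d[0],d[1])); print(P.mean(0),a)
print(go([592,95,340],104,[198.852,566.105,244.631],[180,0,160.646]))
E
```

```text
[557.8 201.4] 16.225821227621726
[ 568.5 -185. ] 6.271077449501146
([-52.71, -31.42, -9.54], [0.0, -0.0, 0.989])
```

Call:
apply_moves --steps '[[[8.78,-52.7,-31.4,-9.5,0,0,0.955],[8.78,-52.7,-31.4,-9.5,0,0,0.955],[8.78,-52.7,-31.4,-9.5,0,0,0.955],[8.78,-52.7,-31.4,-9.5,0,0,0.955],[8.78,-52.7,-31.4,-9.5,0,0,0.955],[8.78,-52.7,-31.4,-9.5,0,0,0.955],[8.78,-52.7,-31.4,-9.5,0,0,0.955],[8.78,-52.7,-31.4,-9.5,0,0,0.955],[8.78,-52.7,-31.4,-9.5,0,0,0.955],[8.78,-52.7,-31.4,-9.5,0,0,0.955]]]'

```text
time: 2.5
ee_pos: [593.1, 93.3, 340.1]
eef_rot: [180.0, -0.0, 105.9]
force: [0.8, 0.9, -0.1]
opening: 87.7
```

Call:
apply_moves --steps '[[[8.78,0,0,0,0,0,0],[8.78,0,0,0,0,0,0],[8.78,0,0,0,0,0,0]]]'

```text
time: 2.88
ee_pos: [591.3, 96.4, 340.0]
eef_rot: [180.0, -0.0, 106.0]
force: [0.3, 0.3, -0.1]
opening: 87.8
```

```bash
cat >> h.py <<'E'
def fray(c,uv):
    K=c['intrinsics'];T=c['pose'];v=np.array([(uv[0]-K[0,2])/K[0,0],(uv[1]-K[1,2])/K[1,1]])
    r=np.linalg.norm(v);s=np.sin(r)/r if r>1e-9 else 1
    d=np.array([v[0]*s,-v[1]*s,-np.cos(r)]);return T[:3,3],T[:3,:3]@d
def fonz(c,uv,z):
    o,d=fray(c,uv);return o+d*(z-o[2])/d[2]
def fproj(c,P):
    K=c['intrinsics'];T=c['pose'];q=T[:3,:3].T@(np.asarray(P,float)-T[:3,3])
    h=np.hypot(q[0],q[1]);t=np.arctan2(h,-q[2]);return np.array([K[0,2]+K[0,0]*t*q[0]/h,K[1,2]-K[1,1]*t*q[1]/h])
E
python3 - <<'E'
from h import *
import cv2
c=bot.capture('wrist');cv2.imwrite('pics/w1.png',c['frame'][:,:,::-1]);np.save('w1.npy',c,allow_pickle=True)
for n in ['tool_'+x for x in('red','blue','yellow','green')]+['awl','wax_jar']:
    for k in bot.pinpoint(c,n)[:2]: print(n,np.round(k['uv'],1),round(k['p'],2),np.round(fonz(c,k['uv'],0 if 'wax' in n else 74),1))
s=bot.sense();print(s['ee_pos'],s['eef_rot'])
E
```

```text
tool_red [316.3  79.1] 0.85 [558.7 205.8  74. ]
tool_blue [318.  122.6] 0.9 [576.6 151.5  74. ]
tool_yellow [314.4  45.4] 0.73 [543.9 248.4  74. ]
tool_yellow [315.  163.9] 0.46 [588.   97.4  74. ]
tool_green [318.  168.3] 0.91 [593.5  92.7  74. ]
awl [316.3   2.9] 0.58 [529.7 306.5  74. ]
wax_jar [282.7 208.2] 0.58 [560.5  -2.6   0. ]
[591.7711393   95.63577554 339.8030783 ] [1.79984892e+02 3.12857957e-03 1.05966487e+02]
```

View pics/w1.png

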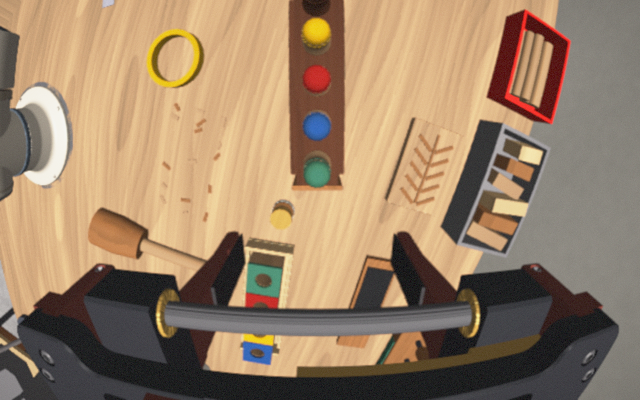

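```bash
cat >> h.py <<'E'
import cv2
def blobs(frame,rng):
    h=cv2.cvtColor(frame,cv2.COLOR_RGB2HSV);out=[]
    m=np.zeros(h.shape[:2],np.uint8)
    for lo,hi in rng: m|=cv2.inRange(h,np.array(lo,np.uint8),np.array(hi,np.uint8))
    n,l,st,ce=cv2.connectedComponentsWithStats(m)
    return sorted([(int(st[i,4]),np.round(ce[i],1).tolist(),st[i,:4].tolist()) for i in range(1,n) if st[i,4]>60],reverse=True)
RNG={'red':[((0,190,90),(6,255,255)),((174,190,90),(180,255,255))],'blue':[((104,120,60),(120,255,255))],'yellow':[((22,190,120),(29,255,255))],'green':[((70,70,50),(95,255,255))]}
E
python3 - <<'E'
from h import *
c=np.load('w1.npy',allow_pickle=True).item()
for k in RNG:
    for b in blobs(c['frame'],RNG[k])[:4]: print(k,b,np.round(fonz(c,b[1],132),1))
for n in('scene','side'):
    c=bot.capture(n)
    for k in RNG:
        for b in blobs(c['frame'],RNG[k])[:6]: print(n,k,b,'z74',np.round(onz(c,b[1],74)[:2],1),'z132',np.round(onz(c,b[1],132)[:2],1))
E
```

```text
red (1027, [533.5, 72.0], [503, 10, 67, 113]) [823.4 314.2 132. ]
red (538, [316.2, 78.2], [303, 65, 27, 27]) [559.8 202.3 132. ]
red (252, [260.8, 300.1], [246, 294, 32, 14]) [564.8 -94.5 132. ]
blue (555, [316.4, 126.2], [304, 113, 26, 27]) [574.9 150.4 132. ]
blue (391, [257.0, 352.6], [243, 342, 29, 22]) [ 578.2 -202.3  132. ]
yellow (841, [173.7, 57.9], [147, 29, 54, 58]) [388.2 189.6 132. ]
yellow (475, [316.0, 30.5], [303, 19, 27, 26]) [544.3 255.3 132. ]
yellow (196, [259.3, 339.0], [244, 334, 30, 11]) [ 576.4 -170.3  132. ]
green (772, [263.6, 279.2], [247, 263, 35, 34]) [561.7 -58.8 132. ]
green (503, [316.7, 173.5], [305, 161, 25, 26]) [590.3  98.1 132. ]
green (89, [386.2, 351.7], [379, 339, 15, 25]) [ 774.4 -145.2  132. ]
scene red (1582, [570.0, 237.8], [523, 204, 92, 76]) z74 [913.6 314.5] z132 [943.3 235.3]
scene red (1348, [316.7, 7.6], [269, 0, 95, 21]) z74 [-761.8  941.3] z132 [-574.3  803.1]
scene red (401, [268.7, 239.5], [249, 228, 39, 25]) z74 [ 569.1 -156. ] z132 [ 631.3 -190.9]
scene red (369, [333.4, 355.7], [323, 337, 17, 52]) z74 [ 857.  -223.1] z132 [ 892
[... 2040 characters left out ...]
9, 91, 39, 10]) z74 [423.8 847.1] z132 [402.  704.2]
side yellow (348, [371.3, 256.3], [355, 246, 34, 22]) z74 [ 572.5 -214.4] z132 [ 538.7 -271.7]
side yellow (233, [217.4, 206.3], [201, 196, 35, 21]) z74 [314.5 114.5] z132 [301.4  30.6]
side green (963, [457.3, 320.1], [436, 300, 45, 43]) z74 [ 631.9 -441.1] z132 [ 593.2 -480.1]
side green (278, [514.4, 282.9], [469, 240, 96, 89]) z74 [ 796.  -408.3] z132 [ 744.1 -449.9]
side green (272, [343.0, 229.9], [329, 221, 30, 19]) z74 [ 557.4 -104.8] z132 [ 524.7 -170.9]
side green (76, [637.2, 391.8], [634, 382, 6, 18]) z74 [ 802.6 -686. ] z132 [ 750.2 -705.2]
side green (65, [320.8, 163.9], [316, 160, 10, 8]) z74 [632.2 192.9] z132 [593.5 102.8]
```

Call:
apply_moves --steps '[[[8.78,0.28,-0.07,5,0,0,0],[8.78,0.28,-0.07,10,0,0,0],[8.78,0.28,-0.07,14,0,0,0],[8.78,0.28,-0.07,17,0,0,0],[8.78,0.28,-0.07,20,0,0,0],[8.78,0.28,-0.07,22,0,0,0],[8.78,0.28,-0.07,22,0,0,0],[8.78,0.28,-0.07,22,0,0,0]]]'

```text
time: 4.32
ee_pos: [591.2, 97.7, 121.1]
eef_rot: [179.9, 0.0, 105.9]
force: [-1.0, 0.5, -0.5]
opening: 87.5
```

```bash
python3 - <<'E'
from h import *
c=np.load('w1.npy',allow_pickle=True).item()
for k,uv in dict(green=[263.6,279.2],red=[260.8,300.1],blue=[257,352.6]).items(): print(k,fonz(c,uv,74))
c=bot.capture('wrist');cv2.imwrite('pics/w2.png',c['frame'][:,:,::-1])
print(bot.sense()['ee_pos'])
E
```

```text
green [560.45518685 -97.68036243  74.        ]
red [ 564.05051191 -139.34358926   74.        ]
blue [ 579.77888939 -265.1815875    74.        ]
[591.35767394  97.79669116 121.48370017]
```

View pics/w2.png

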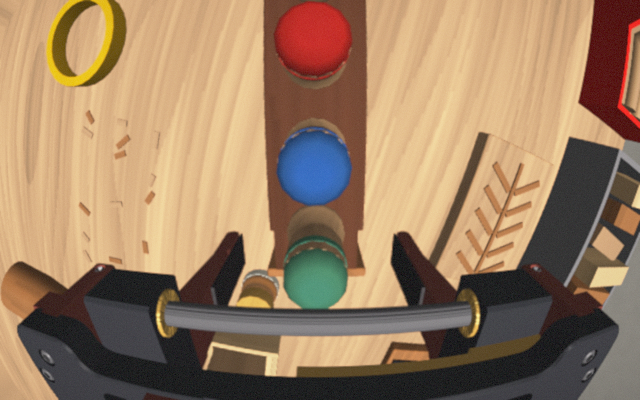

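Call:
apply_moves --steps '[[[2.0,0,0,0,0,0,0],[2.0,0,0,0,0,0,0],[2.0,0,0,0,0,0,0],[2.0,0,0,0,0,0,0],[2.0,0,0,0,0,0,0],[2.0,0,0,0,0,0,0],[2.0,0,0,0,0,0,0],[2.0,0,0,0,0,0,0]]]'

```text
time: 5.38
ee_pos: [590.5, 97.7, 119.6]
eef_rot: [-180.0, -0.0, 105.9]
force: [-0.5, 0.7, -0.1]
opening: 31.4
```

Call:
apply_moves --steps '[[[2.0,0,0,-1,0,0,0],[2.0,0,0,-3,0,0,0],[2.0,0,0,-5,0,0,0],[2.0,0,0,-7.5,0,0,0],[2.0,0,0,-10,0,0,0],[2.0,0,0,-12,0,0,0],[2.0,0,0,-14,0,0,0],[2.0,0,0,-14,0,0,0],[2.0,0,0,-14,0,0,0]]]'

```text
time: 6.5
ee_pos: [590.5, 97.7, 259.6]
eef_rot: [180.0, 0.0, 105.9]
force: [1.1, -0.2, -1.4]
opening: 31.2
```

```bash
python3 - <<'E'
from h import *
c=bot.capture('wrist');cv2.imwrite('pics/w3.png',c['frame'][:,:,::-1])
c=bot.capture('side');cv2.imwrite('pics/s3.png',c['frame'][:,:,::-1])
s=bot.sense();print(s['time'],s['ee_pos'],s['eef_rot'],s['opening'],s['force'])
print(go([560.6,-102,260],96.7))
E
```

```text
6.6 [590.29482934  97.6668351  258.54606886] [-1.79903511e+02 -1.57966504e-02  1.05929220e+02] 31.435023548179313 [ 0.84512562  0.08982209 -0.68374595]
([-18.38, -8.34, -0.14], [-0.002, -0.0, 0.161])
```

View pics/w3.png

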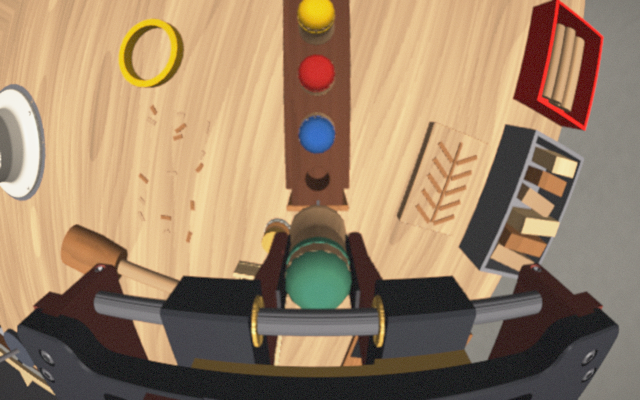

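View pics/s3.png

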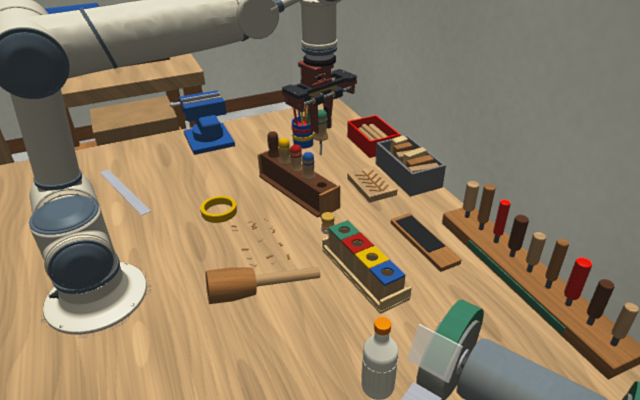

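```bash
python3 - <<'E'
from h import *
print(go([586,-300,300],96.8))
E
```

```text
([-38.12, -11.33, -4.14], [-0.002, -0.0, 0.159])
```

Call:
apply_moves --steps '[[[2.0,-2,-0.6,-2,0,0,0.01],[2.0,-6,-1.8,-3,0,0,0.03],[2.0,-11,-3.3,-4.1,0,0,0.05],[2.0,-16,-4.8,-4.1,0,0,0.07],[2.0,-21,-6.3,-4.1,0,0,0.09],[2.0,-26,-7.8,-4.1,0,0,0.11],[2.0,-31,-9.2,-4.1,0,0,0.13],[2.0,-35,-10.4,-4.1,0,0,0.15],[2.0,-37.5,-11.1,-4.1,0,0,0.159],[2.0,-38.1,-11.3,-4.1,0,0,0.159]]]'

```text
time: 7.85
ee_pos: [585.4, -302.4, 301.1]
eef_rot: [-180.0, 0.0, 96.6]
force: [-0.6, 0.3, -1.5]
opening: 31.2
```

Call:
apply_moves --steps '[[[2.0,0,0,0,0,0,0],[2.0,0,0,0,0,0,0]]]'

```text
time: 8.1
ee_pos: [586.6, -298.7, 301.3]
eef_rot: [180.0, 0.0, 96.9]
force: [1.1, 0.2, -0.4]
opening: 31.2
```

```bash
python3 - <<'E'
from h import *
c=bot.capture('wrist');cv2.imwrite('pics/w4.png',c['frame'][:,:,::-1])
s=bot.sense();print(s['time'],s['ee_pos'],s['eef_rot'],s['opening'],s['force'])
for n in RNG:
    for k in bot.pinpoint(c,'socket_'+n)[:2]: print(n,np.round(k['uv'],1),round(k['p'],2),np.round(fonz(c,k['uv'],74),1))
    for b in blobs(c['frame'],RNG[n])[:4]: print(n,b,np.round(fonz(c,b[1],74),1))
E
```

```text
8.15 [ 586.65084482 -298.56794613  301.22347359] [1.79968925e+02 1.02896159e-02 9.69046139e+01] 31.491938589013834 [-1.01748733 -0.8849664  -0.26218886]
red [313.2  50.7] 0.94 [ 564.7 -155.    74. ]
red (1454, [314.4, 52.0], [293, 31, 44, 44]) [ 566.3 -156.4   74. ]
red (284, [552.9, 175.4], [528, 162, 39, 27]) [ 941.3 -253.7   74. ]
blue [311.2 143.6] 0.88 [ 575.6 -265.6   74. ]
blue (1442, [314.0, 145.1], [293, 124, 44, 43]) [ 579.1 -267.    74. ]
yellow (1574, [314.5, 98.2], [292, 76, 45, 46]) [ 573.  -211.4   74. ]
green [313.8   7.2] 0.91 [ 558.8 -100.5   74. ]
green (3089, [317.8, 281.1], [285, 251, 67, 59]) [ 606.2 -452.6   74. ]
green (1325, [302.7, 350.0], [274, 336, 64, 30]) [ 598.4 -592.5   74. ]
green (910, [314.4, 16.2], [292, 0, 46, 30]) [ 560.9 -112.    74. ]
green (857, [474.3, 201.6], [451, 131, 43, 148]) [ 804.7 -311.5   74. ]
```

View pics/w4.png

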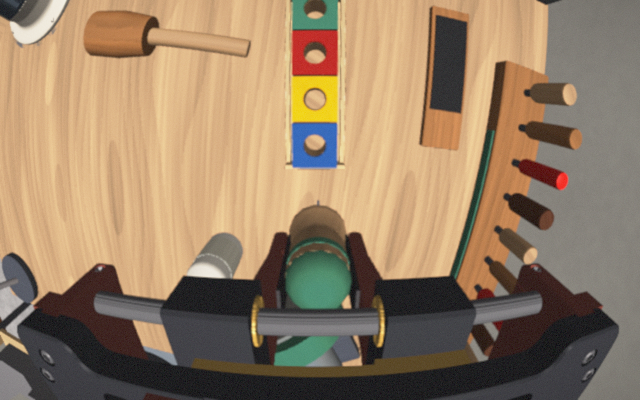

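```bash
python3 - <<'E'
from h import *
s=bot.sense();print(s['ee_pos'],s['eef_rot'])
print(go([560,-101.3,190],96.6))
E
```

```text
[ 586.63892779 -298.93357881  300.90033018] [1.79985812e+02 9.86072981e-03 9.68777776e+01]
([19.94, -0.28, 11.09], [0.0, 0.0, 0.005])
```

Call:
apply_moves --steps '[[[2.0,2,0,0,0,0,0.005],[2.0,5.5,-0.1,0,0,0,0.005],[2.0,9.5,-0.2,2,0,0,0.005],[2.0,14,-0.3,5,0,0,0.005],[2.0,17.5,-0.3,8,0,0,0.005],[2.0,19.5,-0.3,10,0,0,0.005],[2.0,19.9,-0.3,11.1,0,0,0.005],[2.0,19.9,-0.3,11.1,0,0,0.005],[2.0,19.9,-0.3,11.1,0,0,0.005]]]'

```text
time: 9.48
ee_pos: [560.3, -103.4, 190.8]
eef_rot: [179.9, 0.0, 96.5]
force: [0.4, -0.8, -0.6]
opening: 31.3
```

```bash
python3 - <<'E'
from h import *
s=bot.sense();print(s['time'],s['ee_pos'],s['eef_rot'])
print(go([560,-101.3,119.8],96.6))
c=bot.capture('scene');cv2.imwrite('pics/c5.png',cv2.resize(c['frame'][150:350,150:450,::-1],None,fx=2.5,fy=2.5))
E
```

```text
9.475 [ 560.30729822 -103.42329475  190.7684469 ] [1.79916356e+02 4.96204476e-02 9.64742474e+01]
([0.22, -0.02, 7.1], [0.001, 0.001, -0.002])
```

View pics/c5.png

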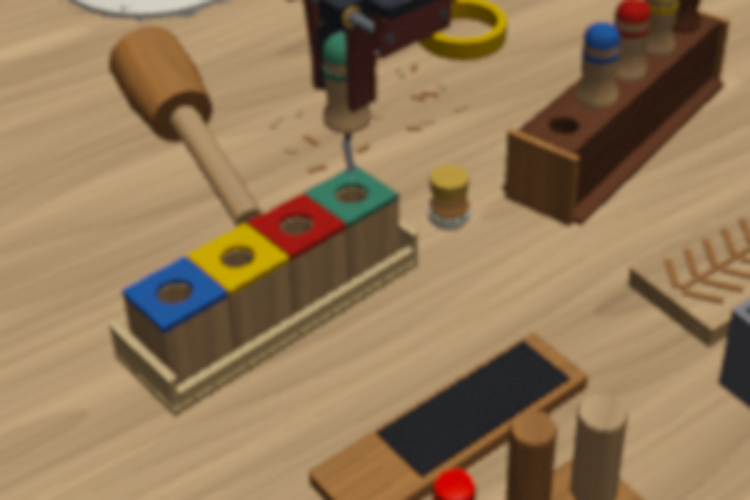

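Call:
apply_moves --steps '[[[2.0,0.05,0,1.5,0,0,0],[2.0,0.05,0,3,0,0,0],[2.0,0.05,0,4.5,0,0,0],[2.0,0.05,0,5.8,0,0,0],[2.0,0.05,0,6.6,0,0,0],[2.0,0.05,0,6.9,0,0,0],[2.0,0.05,0,7.0,0,0,0],[2.0,0.05,0,7.0,0,0,0]]]'

```text
time: 10.52
ee_pos: [560.1, -102.0, 120.2]
eef_rot: [180.0, 0.0, 96.5]
force: [-0.0, -0.1, -0.7]
opening: 31.2
```

```bash
python3 - <<'E'
from h import *
s=bot.sense();print(s['time'],s['ee_pos'],s['eef_rot'],s['force'])
c=bot.capture('side');cv2.imwrite('pics/c6.png',cv2.resize(c['frame'][130:330,200:500,::-1],None,fx=2.5,fy=2.5))
E
```

```text
10.525 [ 560.05797899 -102.00794404  120.18740145] [1.79951210e+02 1.93738322e-02 9.65343433e+01] [-0.04735536 -0.09565263 -0.68992872]
```

View pics/c6.png

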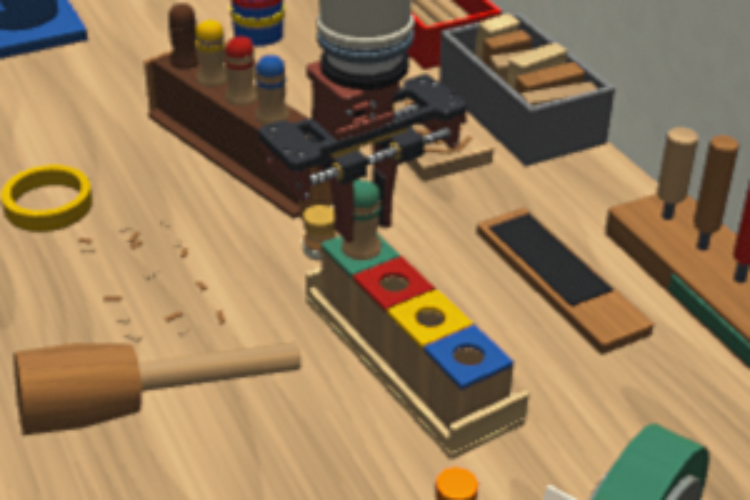

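Call:
apply_moves --steps '[[[3.6,0,0,0,0,0,0],[4.5,0,0,0,0,0,0],[6,0,0,0,0,0,0],[8.78,0,0,0,0,0,0],[8.78,0,0,0,0,0,0],[8.78,0,0,-2,0,0,0],[8.78,0,0,-6,0,0,0],[8.78,0,0,-10,0,0,0],[8.78,0,0,-12,0,0,0],[8.78,0,0,-12,0,0,0]]]'

```text
time: 11.82
ee_pos: [560.6, -102.2, 243.3]
eef_rot: [179.7, 0.1, 96.5]
force: [0.3, -0.1, 0.0]
opening: 87.9
```

```bash
python3 - <<'E'
from h import *
s=bot.sense();print(s['time'],s['ee_pos'],s['eef_rot'],s['opening'])
print(go([574.9,150.5,240],106.2),go([574.9,150.5,120],106.2))
c=bot.capture('wrist');cv2.imwrite('pics/w7.png',c['frame'][:,:,::-1])
E
```

```text
11.825 [ 560.63698377 -102.15258204  243.32978479] [1.79693387e+02 1.13676844e-01 9.65330705e+01] 87.90305069994398
([24.94, 4.29, 0.31], [0.005, 0.002, -0.169]) ([24.96, 4.23, 12.31], [0.005, 0.002, -0.169])
```

View pics/w7.png

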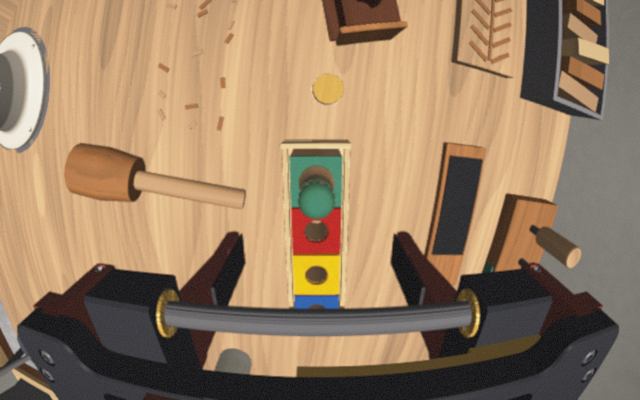

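Call:
apply_moves --steps '[[[8.78,5,0.85,0,0,0,-0.03],[8.78,10,1.7,0,0,0,-0.06],[8.78,15,2.55,0,0,0,-0.1],[8.78,20,3.4,0,0,0,-0.14],[8.78,23.5,4.0,0,0,0,-0.169],[8.78,24.9,4.25,0,0,0,-0.169],[8.78,24.9,4.25,3,0,0,-0.169],[8.78,24.9,4.25,6,0,0,-0.169],[8.78,24.9,4.25,6,0,0,-0.169],[8.78,24.9,4.25,6,0,0,-0.169]]]'

```text
time: 13.12
ee_pos: [574.0, 149.7, 180.6]
eef_rot: [180.0, 0.0, 106.2]
force: [-0.3, -0.3, -0.4]
opening: 87.9
```

```bash
python3 - <<'E'
from h import *
s=bot.sense();print(s['time'],s['ee_pos'],s['eef_rot'],s['opening'])
c=bot.capture('wrist');cv2.imwrite('pics/w8.png',c['frame'][:,:,::-1])
print(go([574.9,150.5,119.8],106.2))
for n in('blue','red','yellow'): 
  for b in blobs(c['frame'],RNG[n])[:2]:print(n,b,fonz(c,b[1],134))
E
```

```text
13.125 [573.9827267  149.65929498 180.57749138] [1.79962278e+02 1.47213070e-02 1.06152106e+02] 87.85463679432537
([0.05, 0.07, 6.15], [0.002, 0.0, -0.001])
blue (1671, [318.6, 231.4], [296, 209, 46, 46]) [575.02674992 149.87478394 134.        ]
red (1914, [318.5, 148.8], [294, 124, 50, 50]) [559.79975264 201.98676036 134.        ]
red (1263, [603.1, 114.0], [574, 30, 66, 151]) [776.97037853 308.88020772 134.        ]
yellow (1878, [318.5, 59.5], [293, 35, 51, 53]) [544.68325223 254.06357134 134.        ]
yellow (1536, [117.7, 90.6], [84, 49, 65, 84]) [415.17071097 207.65577071 134.        ]
```

View pics/w8.png

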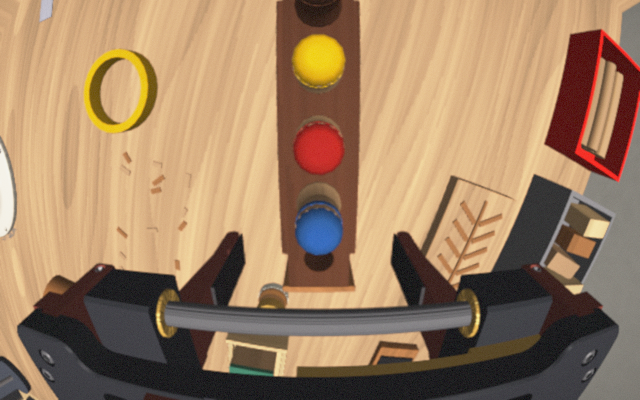

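Call:
apply_moves --steps '[[[8.78,0.05,0.07,3,0,0,0],[8.78,0.05,0.07,5.5,0,0,0],[8.78,0.05,0.07,6.1,0,0,0],[8.78,0.05,0.07,6.1,0,0,0],[2,0.05,0.07,6.1,0,0,0],[2,0.05,0.07,6.1,0,0,0],[2,0.05,0.07,6.1,0,0,0],[2,0.05,0.07,6.1,0,0,0],[2,0.05,0.07,6.1,0,0,0],[2,0.05,0.07,6.1,0,0,0]]]'

```text
time: 14.42
ee_pos: [574.2, 150.9, 118.6]
eef_rot: [-180.0, -0.0, 106.2]
force: [0.7, 0.3, -0.1]
opening: 31.6
```

Call:
apply_moves --steps '[[[2,0,0,0,0,0,0],[2,0,0,0,0,0,0],[2.0,0,0,-1,0,0,0],[2.0,0,0,-3,0,0,0],[2.0,0,0,-6,0,0,0],[2.0,0,0,-9,0,0,0],[2.0,0,0,-12,0,0,0],[2.0,0,0,-15,0,0,0],[2.0,0,0,-16,0,0,0],[2.0,0,0,-16,0,0,0]]]'

```text
time: 15.68
ee_pos: [574.5, 151.0, 279.7]
eef_rot: [179.9, 0.0, 106.2]
force: [-1.0, -0.0, -0.7]
opening: 31.5
```

```bash
python3 - <<'E'
from h import *
s=bot.sense();print(s['time'],s['ee_pos'],s['eef_rot'],s['opening'])
print(go([579.5,-268,279],96.6))
E
```

```text
15.675 [574.48940833 150.98486744 279.74413708] [1.79885698e+02 1.07085298e-02 1.06213596e+02] 31.458946527302142
([-40.37, -11.22, 0.06], [0.002, 0.0, 0.168])
```

Call:
apply_moves --steps '[[[2.0,-2,-0.6,0,0,0,0.01],[2.0,-6,-1.7,0,0,0,0.03],[2.0,-11,-3.1,0,0,0,0.05],[2.0,-16,-4.5,0,0,0,0.07],[2.0,-21,-5.9,0,0,0,0.09],[2.0,-26,-7.3,0,0,0,0.11],[2.0,-31,-8.6,0,0,0,0.13],[2.0,-36,-10,0,0,0,0.15],[2.0,-39.5,-11,0,0,0,0.168],[2.0,-40.4,-11.2,0,0,0,0.168]]]'

```text
time: 16.92
ee_pos: [577.9, -271.5, 276.4]
eef_rot: [-179.8, -0.1, 96.3]
force: [0.1, 0.0, -1.1]
opening: 31.6
```

Call:
apply_moves --steps '[[[2.0,0,0,2,0,0,0],[2.0,0,0,5,0,0,0],[2.0,0,0,8,0,0,0],[2.0,0,0,9,0,0,0],[2.0,0,0,9,0,0,0],[2.0,0,0,9,0,0,0]]]'

```text
time: 17.68
ee_pos: [579.9, -268.4, 190.4]
eef_rot: [179.9, 0.1, 96.6]
force: [0.5, -0.0, 0.1]
opening: 31.4
```

```bash
python3 - <<'E'
from h import *
s=bot.sense();print(s['time'],s['ee_pos'],s['eef_rot'],s['opening'])
print(go([579.5,-268,119.2],96.6))
c=bot.capture('side');cv2.imwrite('pics/s9.png',cv2.resize(c['frame'][130:330,250:550,::-1],None,fx=2.5,fy=2.5))
E
```

```text
17.675 [ 579.90087812 -268.37510593  190.39982603] [1.79890225e+02 7.45806305e-02 9.65996780e+01] 31.386461267726048
([0.05, -0.05, 7.12], [0.002, 0.001, -0.0])
```

View pics/s9.png

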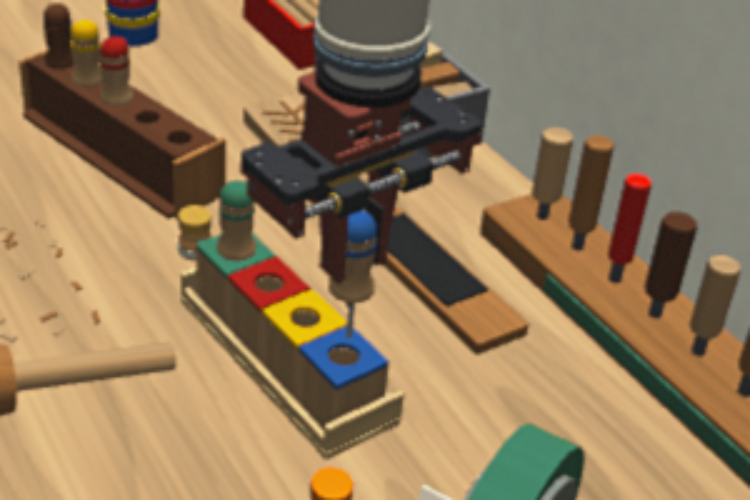

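Call:
apply_moves --steps '[[[2.0,0.04,-0.04,1.5,0,0,0],[2.0,0.04,-0.04,3,0,0,0],[2.0,0.04,-0.04,4.5,0,0,0],[2.0,0.04,-0.04,5.8,0,0,0],[2.0,0.04,-0.04,6.6,0,0,0],[2.0,0.04,-0.04,6.9,0,0,0],[2.0,0.04,-0.04,7.0,0,0,0],[2.0,0.04,-0.04,7.0,0,0,0]]]'

```text
time: 18.73
ee_pos: [579.3, -268.0, 119.2]
eef_rot: [180.0, 0.0, 96.6]
force: [-0.0, -0.0, -0.6]
opening: 31.4
```

```bash
python3 - <<'E'
from h import *
s=bot.sense();print(s['time'],s['ee_pos'],s['eef_rot'],s['force'])
c=bot.capture('side');cv2.imwrite('pics/c10.png',cv2.resize(c['frame'][130:330,250:550,::-1],None,fx=2.5,fy=2.5))
E
```

```text
18.725 [ 579.28738475 -268.03173917  119.21986424] [1.79955850e+02 3.02614920e-02 9.65886886e+01] [-0.01509562 -0.02283453 -0.55984723]
```

View pics/c10.png

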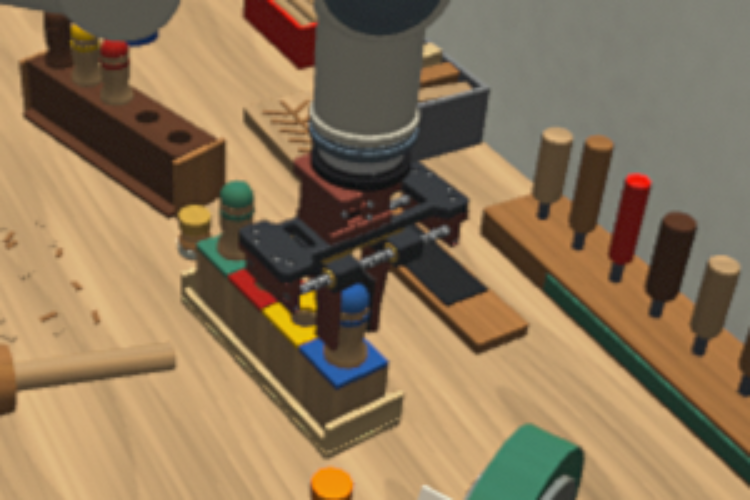

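Blue is seated. Release, rise, then go for red.

Call:
apply_moves --steps '[[[3.6,0,0,0,0,0,0],[4.5,0,0,0,0,0,0],[6,0,0,0,0,0,0],[8.78,0,0,0,0,0,0],[8.78,0,0,0,0,0,0],[8.78,0,0,-2,0,0,0],[8.78,0,0,-6,0,0,0],[8.78,0,0,-10,0,0,0],[8.78,0,0,-12,0,0,0],[8.78,0,0,-12,0,0,0]]]'

```text
time: 20.02
ee_pos: [579.8, -268.3, 242.7]
eef_rot: [179.7, 0.2, 96.6]
force: [-0.3, 0.2, 0.6]
opening: 88.0
```

```bash
python3 - <<'E'
from h import *
s=bot.sense();print(s['time'],s['ee_pos'],s['eef_rot'],s['opening'])
print(go([559.8,202.3,240],106.2,curr=[180,0,96.6]))
E
```

```text
20.025 [ 579.79936846 -268.31060438  242.71251277] [179.71370989   0.19724491  96.58691723] 88.02166644907363
([46.98, 3.42, 0.27], [0.0, 0.0, -0.168])
```

Call:
apply_moves --steps '[[[8.78,5,0.4,0,0,0,-0.02],[8.78,10,0.7,0,0,0,-0.04],[8.78,15.5,1.1,0,0,0,-0.06],[8.78,21,1.5,0,0,0,-0.08],[8.78,26.5,1.9,0,0,0,-0.1],[8.78,32,2.3,0,0,0,-0.12],[8.78,37.5,2.7,0,0,0,-0.14],[8.78,43,3.1,0,0,0,-0.16],[8.78,46,3.4,0,0,0,-0.168],[8.78,46.9,3.4,0,0,0,-0.168]]]'

```text
time: 21.28
ee_pos: [558.3, 203.4, 237.4]
eef_rot: [-179.9, 0.0, 106.4]
force: [0.1, -0.0, 0.4]
opening: 88.0
```

Call:
apply_moves --steps '[[[8.78,0,0,3,0,0,0],[8.78,0,0,6,0,0,0],[8.78,0,0,6,0,0,0],[8.78,0,0,6,0,0,0]]]'

```text
time: 21.78
ee_pos: [559.4, 201.2, 179.7]
eef_rot: [179.9, 0.0, 106.2]
force: [0.1, -0.0, -0.1]
opening: 88.0
```

```bash
python3 - <<'E'
from h import *
s=bot.sense();print(s['time'],s['ee_pos'],s['eef_rot'],s['opening'])
c=bot.capture('wrist');cv2.imwrite('pics/w11.png',c['frame'][:,:,::-1])
print(go([559.8,202.3,119.5],106.2))
for n in('red','yellow'): 
  for b in blobs(c['frame'],RNG[n])[:2]:print(n,b,fonz(c,b[1],134))
E
```

```text
21.775 [559.3683931  201.20500921 179.73636393] [1.79948500e+02 8.52868668e-03 1.06155932e+02] 87.95125283837892
([0.08, 0.02, 6.1], [0.002, 0.0, -0.001])
red (1617, [318.1, 231.9], [295, 209, 47, 47]) [560.12201777 201.34116439 134.        ]
red (1263, [599.3, 154.2], [567, 73, 73, 147]) [771.63386162 327.15246017 134.        ]
yellow (1831, [317.8, 148.2], [293, 123, 50, 50]) [544.66627411 253.8886315  134.        ]
yellow (1504, [119.9, 136.7], [87, 97, 64, 82]) [409.56379154 228.18413794 134.        ]
```

View pics/w11.png

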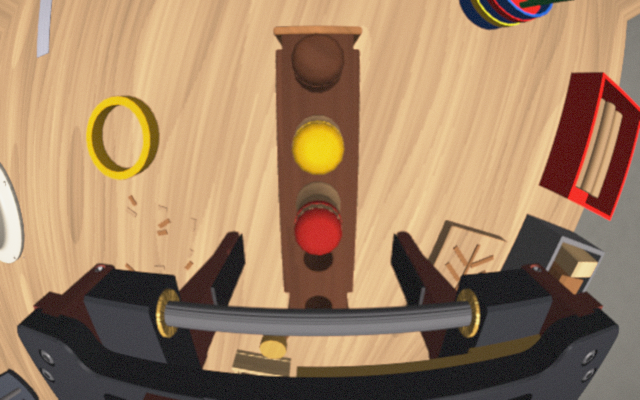

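Red is centred between the jaws; same routine.

Call:
apply_moves --steps '[[[8.78,0.05,0.03,3,0,0,0],[8.78,0.05,0.03,5.5,0,0,0],[8.78,0.05,0.03,6.0,0,0,0],[8.78,0.05,0.03,6.0,0,0,0],[2,0.05,0.03,6.0,0,0,0],[2,0.05,0.03,6.0,0,0,0],[2,0.05,0.03,6.0,0,0,0],[2,0.05,0.03,6.0,0,0,0],[2,0.05,0.03,6.0,0,0,0],[2,0.05,0.03,6.0,0,0,0]]]'

```text
time: 23.08
ee_pos: [559.1, 202.4, 118.6]
eef_rot: [-180.0, 0.0, 106.2]
force: [-0.2, 0.4, 0.6]
opening: 31.6
```

Call:
apply_moves --steps '[[[2,0,0,0,0,0,0],[2,0,0,0,0,0,0],[2.0,0,0,-1,0,0,0],[2.0,0,0,-3,0,0,0],[2.0,0,0,-6,0,0,0],[2.0,0,0,-9,0,0,0],[2.0,0,0,-12,0,0,0],[2.0,0,0,-15,0,0,0],[2.0,0,0,-16,0,0,0],[2.0,0,0,-16,0,0,0]]]'

```text
time: 24.32
ee_pos: [559.4, 202.5, 279.7]
eef_rot: [179.9, -0.0, 106.2]
force: [-0.4, -0.4, -0.8]
opening: 31.4
```

```bash
python3 - <<'E'
from h import *
s=bot.sense();print(s['time'],s['ee_pos'],s['eef_rot'],s['opening'])
print(go([566.4,-157,279],96.6))
E
```

```text
24.325 [559.40217301 202.5280984  279.7312116 ] [ 1.79887724e+02 -4.72290258e-04  1.06213429e+02] 31.441267125413216
([-34.72, -9.37, 0.05], [0.002, -0.0, 0.168])
```

Call:
apply_moves --steps '[[[2.0,-2,-0.5,0,0,0,0.01],[2.0,-6,-1.6,0,0,0,0.03],[2.0,-11,-3.0,0,0,0,0.05],[2.0,-16,-4.3,0,0,0,0.07],[2.0,-21,-5.7,0,0,0,0.1],[2.0,-26,-7.0,0,0,0,0.13],[2.0,-30.5,-8.2,0,0,0,0.15],[2.0,-33.5,-9.1,0,0,0,0.168],[2.0,-34.7,-9.4,0,0,0,0.168],[2.0,-34.7,-9.4,0,0,0,0.168]]]'

```text
time: 25.58
ee_pos: [565.3, -157.6, 277.7]
eef_rot: [-179.9, -0.0, 96.5]
force: [-0.7, 0.2, -0.6]
opening: 31.5
```

Call:
apply_moves --steps '[[[2.0,0,0,2,0,0,0],[2.0,0,0,5,0,0,0],[2.0,0,0,8,0,0,0],[2.0,0,0,9,0,0,0],[2.0,0,0,9,0,0,0],[2.0,0,0,9,0,0,0]]]'

```text
time: 26.32
ee_pos: [566.4, -156.8, 190.4]
eef_rot: [179.9, 0.1, 96.6]
force: [0.2, 0.8, -0.7]
opening: 31.4
```

```bash
python3 - <<'E'
from h import *
s=bot.sense();print(s['time'],s['ee_pos'],s['eef_rot'],s['opening'])
print(go([566.4,-157,119.2],96.6))
c=bot.capture('side');cv2.imwrite('pics/s12.png',cv2.resize(c['frame'][130:330,250:550,::-1],None,fx=2.5,fy=2.5))
E
```

```text
26.325 [ 566.37533489 -156.79012025  190.40925526] [1.79871705e+02 5.66327902e-02 9.66223583e+01] 31.355291030473158
([-0.01, -0.02, 7.12], [0.002, 0.001, 0.0])
```

View pics/s12.png

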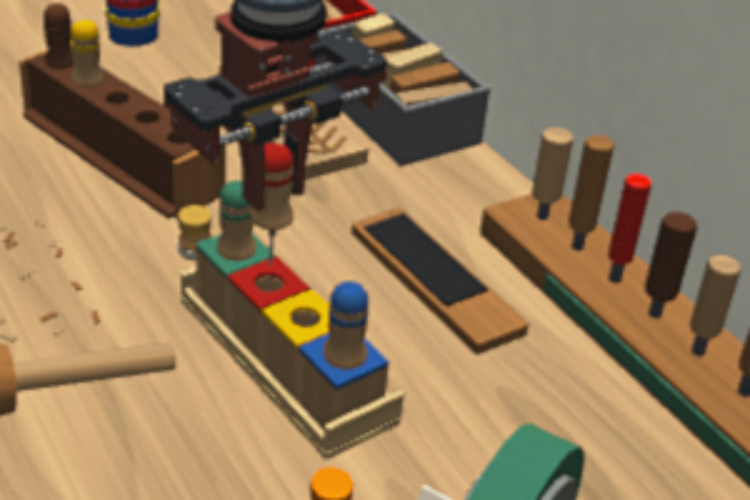

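Call:
apply_moves --steps '[[[2.0,0,0,1.5,0,0,0],[2.0,0,0,3,0,0,0],[2.0,0,0,4.5,0,0,0],[2.0,0,0,5.8,0,0,0],[2.0,0,0,6.6,0,0,0],[2.0,0,0,6.9,0,0,0],[2.0,0,0,7.0,0,0,0],[2.0,0,0,7.0,0,0,0]]]'

```text
time: 27.38
ee_pos: [566.1, -157.1, 119.2]
eef_rot: [180.0, 0.0, 96.6]
force: [-0.0, 0.3, -1.5]
opening: 31.5
```

```bash
python3 - <<'E'
from h import *
s=bot.sense();print(s['time'],s['ee_pos'],s['eef_rot'],s['force'])
c=bot.capture('side');cv2.imwrite('pics/c13.png',cv2.resize(c['frame'][130:330,250:550,::-1],None,fx=2.5,fy=2.5))
E
```

```text
27.375 [ 566.061657   -157.07718032  119.18398856] [1.79951346e+02 2.42930337e-02 9.65888252e+01] [-0.03451172  0.30978622 -1.47164289]
```

View pics/c13.png

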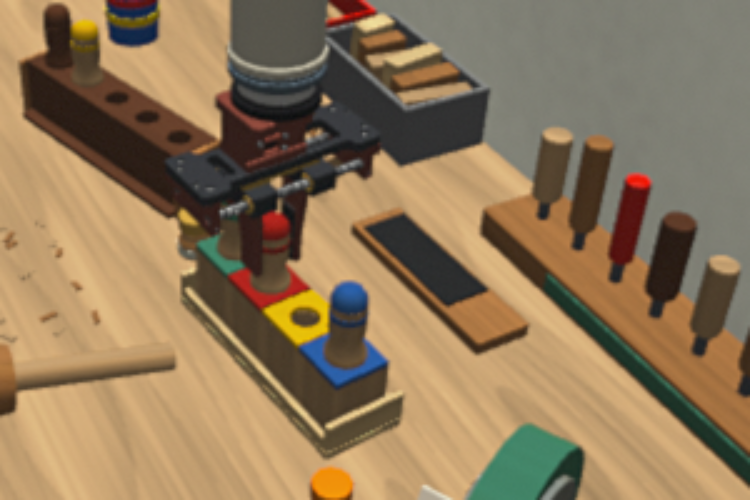

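Red is home. Release, rise, on to yellow.

Call:
apply_moves --steps '[[[3.6,0,0,0,0,0,0],[4.5,0,0,0,0,0,0],[6,0,0,0,0,0,0],[8.78,0,0,0,0,0,0],[8.78,0,0,0,0,0,0],[8.78,0,0,-2,0,0,0],[8.78,0,0,-6,0,0,0],[8.78,0,0,-10,0,0,0],[8.78,0,0,-12,0,0,0],[8.78,0,0,-12,0,0,0]]]'

```text
time: 28.68
ee_pos: [566.6, -157.3, 242.4]
eef_rot: [179.7, 0.1, 96.6]
force: [0.5, 0.8, -0.5]
opening: 87.9
```

```bash
python3 - <<'E'
from h import *
s=bot.sense();print(s['time'],s['ee_pos'],s['eef_rot'],s['opening'])
print(go([544.5,254.2,240],106.2,curr=[180,0,96.6]))
E
```

```text
28.675 [ 566.6166008  -157.28113095  242.44839052] [1.79697891e+02 1.44396718e-01 9.65879876e+01] 87.94103093208258
([41.13, 2.53, 0.24], [0.0, 0.0, -0.168])
```

Call:
apply_moves --steps '[[[8.78,5,0.3,0,0,0,-0.02],[8.78,10,0.6,0,0,0,-0.04],[8.78,15.5,1.0,0,0,0,-0.06],[8.78,21,1.3,0,0,0,-0.08],[8.78,26.5,1.6,0,0,0,-0.1],[8.78,32,2.0,0,0,0,-0.13],[8.78,37,2.3,0,0,0,-0.15],[8.78,40,2.5,0,0,0,-0.168],[8.78,41.1,2.5,0,0,0,-0.168],[8.78,41.1,2.5,0,0,0,-0.168]]]'

```text
time: 29.92
ee_pos: [543.3, 254.0, 238.0]
eef_rot: [-179.9, 0.0, 106.2]
force: [0.7, -0.7, 0.1]
opening: 88.0
```

Call:
apply_moves --steps '[[[8.78,0,0,3,0,0,0],[8.78,0,0,6,0,0,0],[8.78,0,0,6,0,0,0],[8.78,0,0,6,0,0,0]]]'

```text
time: 30.42
ee_pos: [544.0, 253.3, 180.1]
eef_rot: [179.9, 0.0, 106.1]
force: [0.2, -0.3, 0.5]
opening: 87.8
```

```bash
python3 - <<'E'
from h import *
s=bot.sense();print(s['time'],s['ee_pos'],s['eef_rot'],s['opening'])
c=bot.capture('wrist');cv2.imwrite('pics/w14.png',c['frame'][:,:,::-1])
print(go([544.7,254.1,119.5],106.2))
for n in('yellow',): 
  for b in blobs(c['frame'],RNG[n])[:2]:print(n,b,fonz(c,b[1],134))
E
```

```text
30.425 [544.02742663 253.34053581 180.06821082] [1.79915822e+02 2.28163122e-03 1.06136505e+02] 87.77490656644811
([0.03, 0.04, 6.11], [0.003, -0.0, -0.001])
yellow (1518, [318.4, 232.5], [295, 209, 47, 46]) [545.11624343 253.0166408  134.        ]
yellow (1435, [125.5, 182.9], [93, 144, 64, 79]) [403.31334359 248.41121029 134.        ]
```

View pics/w14.png

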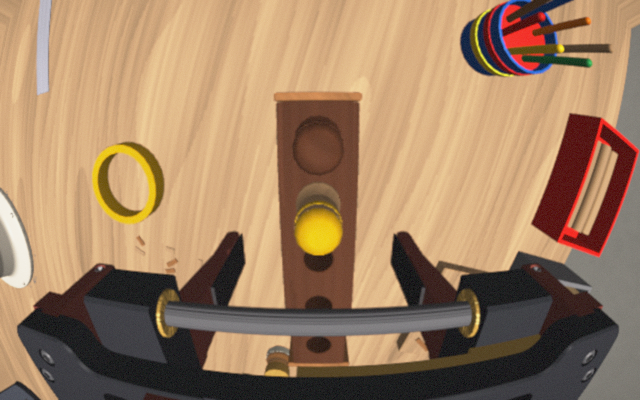

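Call:
apply_moves --steps '[[[8.78,0.02,0.04,3,0,0,0],[8.78,0.02,0.04,5.5,0,0,0],[8.78,0.02,0.04,6.0,0,0,0],[8.78,0.02,0.04,6.0,0,0,0],[2,0.02,0.04,6.0,0,0,0],[2,0.02,0.04,6.0,0,0,0],[2,0.02,0.04,6.0,0,0,0],[2,0.02,0.04,6.0,0,0,0],[2,0.02,0.04,6.0,0,0,0],[2,0.02,0.04,6.0,0,0,0]]]'

```text
time: 31.72
ee_pos: [543.8, 254.5, 118.6]
eef_rot: [-180.0, -0.0, 106.2]
force: [0.4, -0.3, -0.3]
opening: 31.3
```

Call:
apply_moves --steps '[[[2,0,0,0,0,0,0],[2,0,0,0,0,0,0],[2.0,0,0,-1,0,0,0],[2.0,0,0,-3,0,0,0],[2.0,0,0,-6,0,0,0],[2.0,0,0,-9,0,0,0],[2.0,0,0,-12,0,0,0],[2.0,0,0,-15,0,0,0],[2.0,0,0,-16,0,0,0],[2.0,0,0,-16,0,0,0]]]'

```text
time: 32.98
ee_pos: [544.0, 254.6, 279.7]
eef_rot: [179.9, -0.0, 106.2]
force: [-0.4, 0.2, -0.6]
opening: 31.0
```

```bash
python3 - <<'E'
from h import *
s=bot.sense();print(s['time'],s['ee_pos'],s['eef_rot'],s['opening'])
print(go([573,-212.4,279],96.6))
E
```

```text
32.975 [544.02805333 254.56386712 279.73716365] [ 1.79889181e+02 -9.58109263e-03  1.06212826e+02] 31.044508298491678
([-45.65, -10.26, 0.05], [0.002, -0.0, 0.168])
```

Call:
apply_moves --steps '[[[2.0,-3,-0.7,0,0,0,0.01],[2.0,-7.5,-1.7,0,0,0,0.03],[2.0,-13,-2.9,0,0,0,0.05],[2.0,-18.5,-4.2,0,0,0,0.07],[2.0,-24,-5.4,0,0,0,0.09],[2.0,-29.5,-6.6,0,0,0,0.11],[2.0,-35,-7.9,0,0,0,0.13],[2.0,-40.5,-9.1,0,0,0,0.15],[2.0,-44.5,-10,0,0,0,0.168],[2.0,-45.6,-10.3,0,0,0,0.168]]]'

```text
time: 34.22
ee_pos: [571.5, -214.4, 276.1]
eef_rot: [-179.8, -0.1, 96.4]
force: [-0.1, 1.5, -2.0]
opening: 31.1
```

Call:
apply_moves --steps '[[[2.0,0,0,0,0,0,0],[2.0,0,0,2,0,0,0],[2.0,0,0,5,0,0,0],[2.0,0,0,8,0,0,0],[2.0,0,0,9,0,0,0],[2.0,0,0,9,0,0,0],[2.0,0,0,9,0,0,0]]]'

```text
time: 35.1
ee_pos: [572.8, -211.9, 190.5]
eef_rot: [179.9, 0.1, 96.6]
force: [0.8, 0.1, 0.0]
opening: 31.1
```

```bash
python3 - <<'E'
from h import *
s=bot.sense();print(s['time'],s['ee_pos'],s['eef_rot'],s['opening'])
print(go([573,-212.4,119.2],96.6))
c=bot.capture('side');cv2.imwrite('pics/s15.png',cv2.resize(c['frame'][130:330,250:550,::-1],None,fx=2.5,fy=2.5))
E
```

```text
35.1 [ 572.83285068 -211.91452808  190.50399122] [1.79870086e+02 7.07867832e-02 9.66254712e+01] 31.102936075618334
([-0.04, -0.01, 7.13], [0.002, 0.001, 0.0])
```

View pics/s15.png

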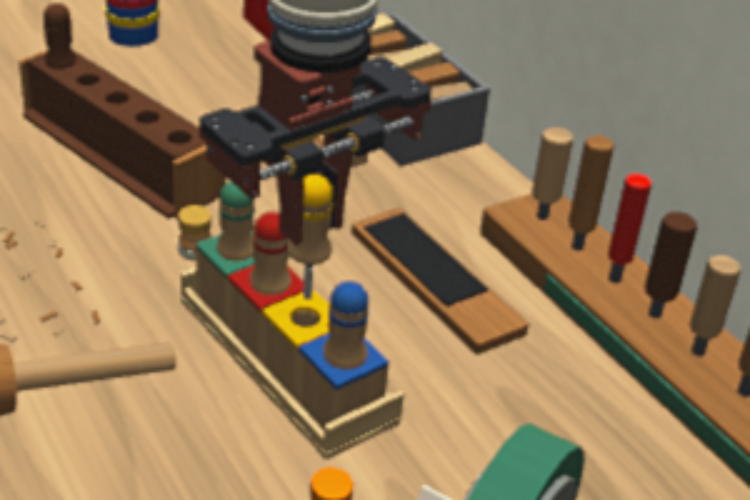

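Call:
apply_moves --steps '[[[2.0,-0.03,0,1.5,0,0,0],[2.0,-0.03,0,3,0,0,0],[2.0,-0.03,0,4.5,0,0,0],[2.0,-0.03,0,5.8,0,0,0],[2.0,-0.03,0,6.6,0,0,0],[2.0,-0.03,0,6.9,0,0,0],[2.0,-0.03,0,7.0,0,0,0],[2.0,-0.03,0,7.0,0,0,0]]]'

```text
time: 36.15
ee_pos: [572.5, -212.5, 119.2]
eef_rot: [180.0, 0.0, 96.6]
force: [0.2, 0.7, -0.9]
opening: 31.2
```

```bash
python3 - <<'E'
from h import *
s=bot.sense();print(s['time'],s['ee_pos'],s['eef_rot'],s['force'])
c=bot.capture('side');cv2.imwrite('pics/c16.png',cv2.resize(c['frame'][130:330,250:550,::-1],None,fx=2.5,fy=2.5))
E
```

```text
36.15 [ 572.50721746 -212.52303815  119.21071667] [1.79953999e+02 2.61360586e-02 9.65919064e+01] [ 0.23174342  0.7134687  -0.92104165]
```

View pics/c16.png

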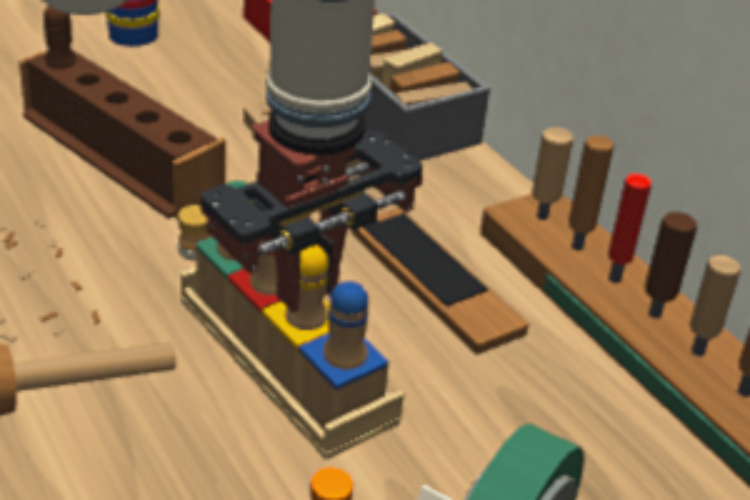

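Yellow is home. Release and rise well clear, then inspect.

Call:
apply_moves --steps '[[[3.6,0,0,0,0,0,0],[4.5,0,0,0,0,0,0],[6,0,0,0,0,0,0],[8.78,0,0,0,0,0,0],[8.78,0,0,0,0,0,0],[8.78,0,0,-2,0,0,0],[8.78,0,0,-6,0,0,0],[8.78,0,0,-10,0,0,0],[8.78,0,0,-15,0,0,0],[8.78,0,0,-18,0,0,0]]]'

```text
time: 37.45
ee_pos: [572.4, -212.5, 303.9]
eef_rot: [179.7, 0.2, 96.6]
force: [0.5, -0.3, 0.1]
opening: 88.0
```

Call:
apply_moves --steps '[[[8.78,-4,0,-2,0,0,0],[8.78,-8,0,-2,0,0,0],[8.78,-10,0,-2,0,0,0],[8.78,-10,0,-2,0,0,0],[8.78,-10,0,-2,0,0,0]]]'

```text
time: 38.08
ee_pos: [583.8, -311.0, 319.6]
eef_rot: [179.9, 0.0, 96.6]
force: [0.1, 0.5, -0.6]
opening: 87.6
```

```bash
python3 - <<'E'
from h import *
s=bot.sense();print(s['time'],s['ee_pos'],s['eef_rot'],s['force'])
c=bot.capture('wrist');cv2.imwrite('pics/w17.png',c['frame'][:,:,::-1])
for n in RNG:
  for b in blobs(c['frame'],RNG[n])[:3]:print(n,b,np.round(fonz(c,b[1],134),1))
a=bot.capture('scene');cv2.imwrite('pics/c17.png',cv2.resize(a['frame'][120:320,180:480,::-1],None,fx=2.5,fy=2.5))
b=bot.capture('side');cv2.imwrite('pics/s17.png',cv2.resize(b['frame'][130:330,230:530,::-1],None,fx=2.5,fy=2.5))
for n in('wax_jar','awl'):
  for q in(a,b):
    for k in bot.pinpoint(q,n)[:1]: print(n,np.round(k['uv'],1),round(k['p'],2))
E
```

```text
38.075 [ 583.77080663 -311.03646599  319.60963182] [1.79948595e+02 1.49134259e-02 9.66165096e+01] [ 0.07222687  0.54557795 -0.58540488]
red (1324, [317.4, 43.1], [297, 23, 42, 44]) [ 567.3 -165.7  134. ]
red (210, [551.0, 163.6], [528, 151, 34, 24]) [ 888.4 -248.5  134. ]
blue (1504, [317.6, 134.5], [297, 113, 42, 42]) [ 578.8 -262.1  134. ]
yellow (1648, [317.6, 88.2], [297, 68, 42, 43]) [ 573.1 -213.6  134. ]
green (1294, [281.4, 344.2], [241, 334, 86, 24]) [ 560.8 -554.8  134. ]
green (829, [470.4, 199.0], [447, 121, 44, 161]) [ 769.7 -311.6  134. ]
green (779, [331.1, 291.0], [309, 266, 38, 44]) [ 617.9 -451.5  134. ]
wax_jar [329.2 233.7] 0.94
wax_jar [324.7 229.1] 0.72
awl [424.5 162.8] 0.68
awl [276.3 155.4] 0.73
```

View pics/w17.png

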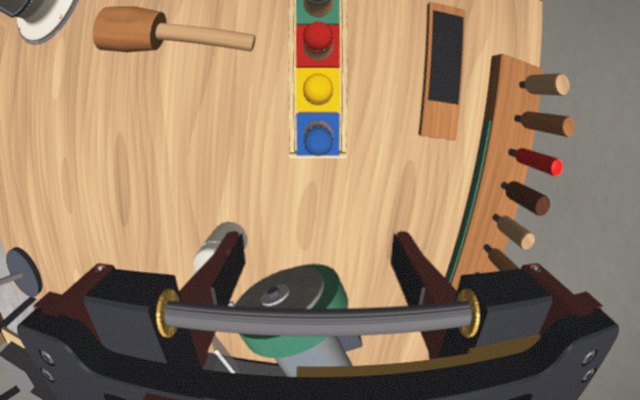

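View pics/c17.png

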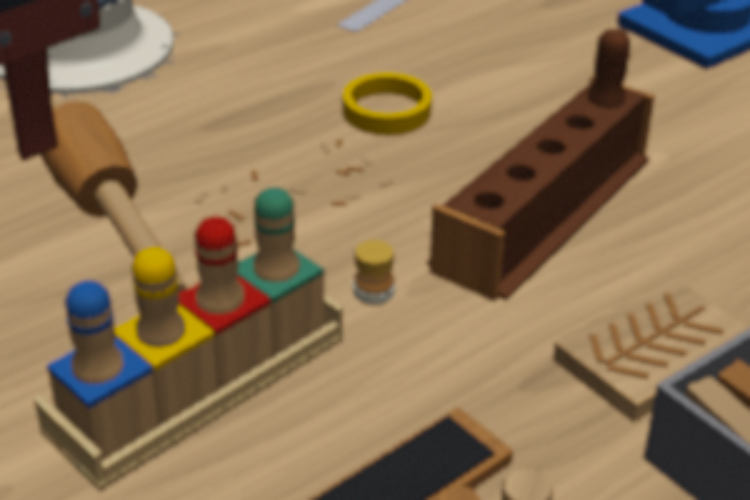

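View pics/s17.png

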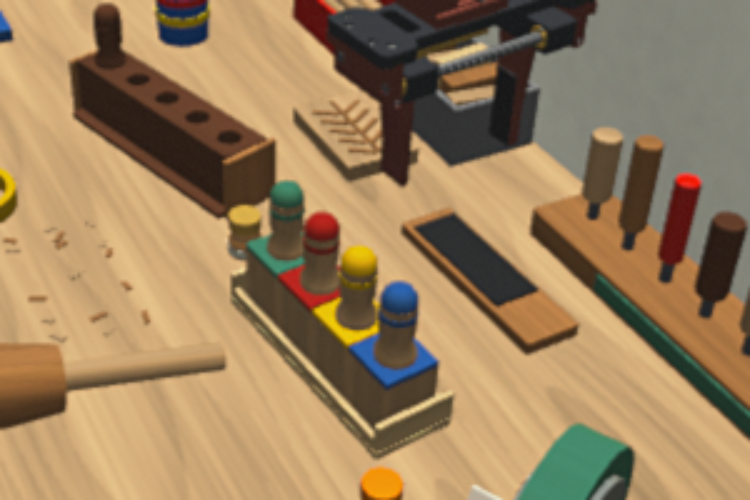

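```bash
python3 - <<'E'
from rig import bot
print(bot.sign_off())
E
```

```text
the job is handed in; nothing more can be done
None
```

I moved all four tools one at a time, green, blue, red then yellow, from the bench stand into the sockets of their own colours. Each was lowered blade-first until the skirt met the block, then released. I handed the job in at about 38 s of the 96 s allowed; it reported no verdict.

**Tools:** The last scene, side and wrist pictures show all four upright, with their skirts down on the matching tops and the gripper clear. At each release the TCP was within about 1 mm of the socket position I had worked out. The height matched the grasp height to about 0.6 mm, and the force was under 2 N.

**Awl and jar:** The awl still stands in its hole. The networks' last fixes on it and the wax jar are within about 2.5 px of the first ones, about what those readings scatter, so neither seems to have moved.

**Checks that disagreed or fell short:**
- **Sockets:** the camera estimates of the sockets differed by 1–4 mm between views, and one oblique wrist view of a partly hidden tray was 5–18 mm off. I averaged the others; the 12 mm limit leaves room for that error.
- **Final tool positions:** I could not measure the tools' final positions by colour, because the painted socket tops ran into the tool ends. Final seating rests on the pictures and the recorded release positions.

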